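# Unscrew the red jar lid in the restaurant kitchen

## Task

Open the red-lidded condiment jar so that it can be refilled: twist its lid loose anticlockwise (seen from above) in at least two bites, letting go and taking a fresh grip while the lid is still on the jar, then lift the lid off once its dot is in line with the dot on the jar or it comes up against the stop just past it. Set it down, not dropped, top side up with its whole rim on the white chopping board, and let go. Leave the yellow jar's lid alone.

Things in the scene. Friction and masses are not known exactly. Their poses are not given: they have to be found in the camera images.
- red_lid (a point): Centre (half-way up) of the red round screw lid, 58 mm across, 36 mm high, about 60 g, on the neck of the red-banded jar. z up, x towards the white dot on its top. Shut: 122 mm above the counter, lower edge at 104 mm. Two lugs hold it under ribs of the neck until its x lines up with the jar's x within 15 degrees; then it lifts straight off (36 mm clears the neck). 1.5 mm play sideways and up.
- red_dot (a point): White dot, 8 mm, on the red lid's top, 22 mm from its axis along its x. At the start the lid must still turn 112 to 133 degrees anticlockwise from above (growing yaw) to line up with the jar's black dot; one stop lies 18 degrees past that (there it still lifts off), the other at the shut end. It turns easily, does not rise as it turns, and stays where it is left.
- red_jar: White jar with a red band, 76 mm across, shoulder 90 mm high, neck 38 mm across up to 136 mm; 14 mm free between shoulder and lid. Held fast in a 96 mm square steel holder screwed to the counter. Origin: on its axis at counter height. z up, x level towards the black dot on its shoulder (32 mm from the axis, beside the lid), with a black stripe below it.
- board_top (a point): Middle of the top face of the fixed white chopping board, 20 mm thick (top 20 mm above the counter), 200 mm along its x and 240 mm along its y.
- yellow_dot (a point): The black dot on top of the lid of the other jar, which is the same but has a yellow lid and band: 22 mm from that lid's axis, along its x axis, 140 mm above the counter. To be left as it is.
There are look-alikes about, which are no part of the job. Of the things shaped like the part that bears red_lid, the red one is meant. Leave any purple look-alike of the red_jar alone.

How it is judged:
By the outcome, as a careful person would: the job done as asked, in the order asked, and still so for the second after the job is handed in, with the robot touching nothing.
It also fails if it takes over 58 s, if anything falls off the work surface, if the arm or the gripper's body presses on something with over 40 N, if the wrist force passes 120 N, or if a joint passes its speed limit or range.

## Robot

A 7-joint arm with a two-finger parallel gripper is mounted at the origin on the work surface. World frame = base frame: x ahead of the robot, y to its left, z up, the work surface at z = 0. Lengths are in mm, angles in rad, forces in N, time in s.
With the tool pointing down it reaches from about 425 to 950 mm from the base axis. Payload 4.7 kg.
Tool frame: the origin (TCP) lies between the finger pads; the fingertips stand 19 mm ahead of it and the grasp point (between the pads) is the TCP; z points along the fingers, y is the line along which they close (so a half turn about z gives the same grasp; the last joint's range is limited). The gripper opens to 87 mm and grips with 3 to 60 N. Pads are 19 mm wide; open, the fingers measure 117 mm over their backs; the gripper's body (75 mm by 190 mm) begins 51 mm behind the grasp point.
Start: joints at [1.231, 0.469, -0.049, 1.532, 0.024, 1.141, -0.082], TCP at [206.475, -642.663, 241.573] pointing down, gripper open.
Joint ranges: [-2.59, 2.59], [-0.33, 1.99], [-1.39, 1.29], [0.1, 2.45], [-1.04, 4.18], [0.21, 1.99], [-2.66, 2.66]. Speed limits (rad/s): [2.57, 2.57, 3.14, 3.14, 3.14, 3.14, 3.14].

## Interface

Orientations are given as a unit quaternion [x, y, z, w].
In Python, from plant import readout, cams, order gives the robot as it stands.
- The arm moves only by the shell command python3 -m handwheel 'ROWS' [OPENING] [FORCE]. ROWS is JSON, a list of rows, each an object with "slide": the shift along the tool's x, y, z in cm, a list of three; "yaw": the turn about the tool's z in degrees. A call has 1 to 20 rows; each row shifts and turns the commanded pose from where the row before left it, along the tool's axes as they then stand; what a row does not reach is not made up. A row lasts 1/10 s, in which the tool goes at most 50 mm and 8.59 degrees, less where a joint would pass 70% of its speed; a pose out of reach is approached as far as the arm can. A call with a gripper value outside its range is refused whole. OPENING is the closure, from 0 (fully open) to 1 (shut), set as the call begins (- or left out, the last holds). The fingers move at their own pace and stop on an object; FORCE is the grip in N (left out, the last holds). Time passes only in rows, so rows that do not move let the fingers close. It gives the time, the measured TCP pose, the force, the opening and the grip force at its end, in the units of the state.
- readout.read_state(): the state, without advancing time (a new reading comes with each control period).
- cams.capture(name): name is "side" or "top"; returns a dict with "image" (400x640x3 uint8, red, green, blue), "depth" (400x640 float32, mm along the optical axis (not along the pixel's ray), 0 where there is no reading), "K" (3x3 intrinsics, pixels), "distortion" ([k1, k2, p1, p2, k3] as OpenCV has them; the pictures are not rectified), "view" (4x4, takes a point from world to camera coordinates). Camera axes: x right, y up, looking along -z (the intrinsics and any distortion apply to the point x, -y, -z); pixel columns grow to the right and rows downward; lengths in mm; the calibration is good to about 2 mm. A picture is of the moment at which its call begins.
- order.sign_off(): hands the job in; it is judged then, once.
The state is a dict: "time_s": time; "joints": joint angles; "qvel": joint speeds; "tau": joint torques, N m; "position": TCP position; "tool_rot": TCP orientation; "ft_force": force on the tool from outside, world axes, zero at the start; "torque": the same for the moment, N m; "opening": opening from 0.0 (shut) to 1.0 (fully open); "gripper_force": force on a finger pad.
Only numpy, scipy, OpenCV 4.12 (cv2) and the standard library are available. Lean on these libraries where they do the work, as an engineer would, in place of code of your own. Each camera call takes 0.05 s, during which the arm holds its last target. There are 200 camera calls.

## Working session

There is one attempt and no reset: what is moved stays moved. The work goes in short steps, Python scripts to look and compute and a shell command to move; the robot and the scene stay as the last step left them, time stands still between calls to the robot, and variables do not carry over. Pictures are saved under pics/ and viewed, at most 10 in all, crops included, and the job is handed in when it is done.

```bash
mkdir -p pics; ls; cat > h.py <<'E'
import numpy as np, cv2
from plant import readout, cams, order
def ray(c,px):
    p=cv2.undistortPoints(np.array(px,float).reshape(-1,1,2),c['K'],np.array(c['distortion'],float)).reshape(-1,2)
    V=np.array(c['view']);R=V[:3,:3];o=-R.T@V[:3,3]
    d=np.c_[p[:,0],-p[:,1],-np.ones(len(p))]@R
    return o,d
def plane(c,px,z):
    o,d=ray(c,px);return o+d*((z-o[2])/d[:,2])[:,None]
E
python3 - <<'E'
from h import *
import pickle
for n in('top','side'):
    c=cams.capture(n);c={k:np.array(v) for k,v in c.items()};pickle.dump(c,open(n+'0.pkl','wb'))
    cv2.imwrite(f'pics/{n}0.png',c['image'][:,:,::-1]);print(n,ray(c,[[320,200]]))
print(readout.read_state())
E
```

```text
pics
top (array([ 389.30191975,   44.97459066, 1206.8464911 ]), array([[ 0.18472371, -0.00956764, -0.98291913]]))
side (array([ 479.1883862 , -857.70612283,  867.11070001]), array([[ 0.1004902 ,  0.77192634, -0.627783  ]]))
{'time_s': 0.1, 'joints': array([ 1.23107564,  0.46937452, -0.04861511,  1.53355499,  0.02412455,
        1.1410065 , -0.08230329]), 'qvel': array([-6.42790996e-04, -3.27724637e-03, -2.03837160e-05, -4.29562693e-03,
       -3.19208042e-04,  1.00909693e-03, -1.16161331e-03]), 'tau': array([ 7.65085006e-04, -5.09166813e+01, -8.12789728e-02, -2.36827219e+01,
       -6.15438656e-02,  3.44467966e-02,  6.58779663e-05]), 'position': array([ 206.30862512, -642.17421305,  240.60340756]), 'tool_rot': array([ 9.87943574e-01,  1.54811897e-01, -1.72359272e-04, -8.61294074e-04]), 'ft_force': array([ 0.90388526,  0.96979106, -0.09822611]), 'torque': array([-0.04790038, -0.01947807, -0.0024268 ]), 'gripper_force': 0.0, 'opening': 1.0018830621143024}
```

View pics/top0.png

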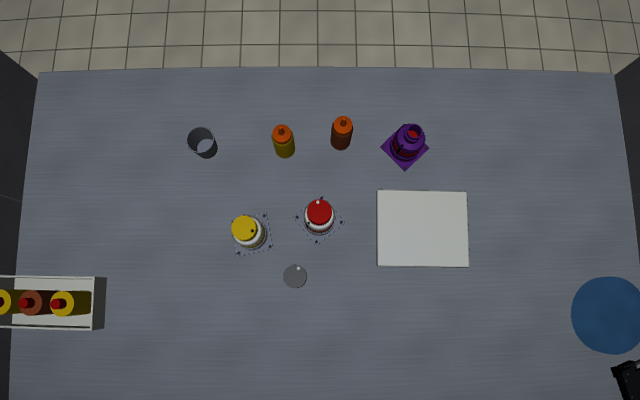

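View pics/side0.png

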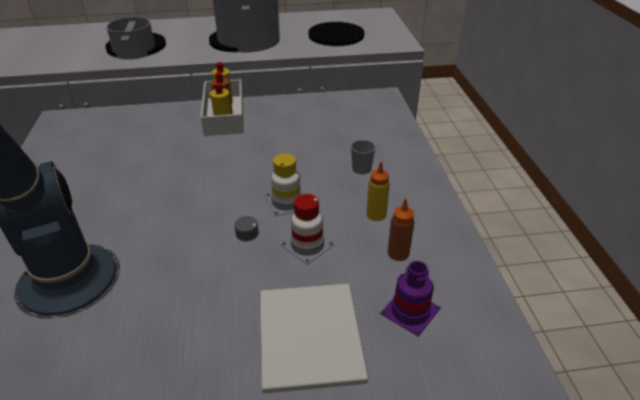

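Top view: red lid at (319,213) with a white dot near (318,201), yellow jar at (245,228), board spanning (377..468, 190..267). The side view shows the same layout, plus a purple decoy jar.

```bash
cat >> h.py <<'E'
def blob(m,mina=20):
    n,l,s,ce=cv2.connectedComponentsWithStats(m.astype(np.uint8))
    return [(s[i],ce[i],l==i) for i in range(1,n) if s[i,4]>=mina]
def lidinfo(c,box):
    x0,y0,x1,y1=box;im=c['image'].astype(int);r,g,b=im[...,0],im[...,1],im[...,2]
    m=(r>130)&(g<70)&(b<70);w=np.zeros_like(m);w[y0:y1,x0:x1]=1;return m&w
E
python3 - <<'E'
from h import *
import pickle
c=pickle.load(open('top0.pkl','rb'));s=pickle.load(open('side0.pkl','rb'))
im=c['image'].astype(int)
# depth cloud of lid top
for nm,cc,box in(('redtop',c,(295,190,345,245)),('yeltop',c,(225,205,275,255)),('redside',s,(285,190,330,220))):
    x0,y0,x1,y1=box;u,v=np.meshgrid(np.arange(x0,x1),np.arange(y0,y1));px=np.c_[u.ravel(),v.ravel()]
    o,d=ray(cc,px);V=cc['view'];f=-(d@V[2,:3]);P=o+d*(cc['depth'][v.ravel(),u.ravel()]/f)[:,None]
    t=(P[:,2]>132)&(P[:,2]<148);Q=P[t]
    (cx,cy),r=cv2.minEnclosingCircle(Q[:,:2].astype(np.float32))
    print(nm,t.sum(),Q.mean(0),(cx,cy),r)
    g=im if cc is c else cc['image'].astype(int)
    R,G,B=[g[v.ravel(),u.ravel(),i] for i in range(3)]
    if 'red' in nm:
        k=t&(G>110)&(R>150)&(B>110)
    else: k=t&(R<90)
    print(' dot',k.sum(),px[k].mean(0),plane(cc,px[k].mean(0)[None],140))
b=[x for x in blob((im.min(2)>170),1000)]
for st,ce,m in b:
    cn=cv2.findContours(m.astype(np.uint8),0,2)[0][0];rc=cv2.approxPolyDP(cn,8,True).reshape(-1,2)
    print(st,rc.tolist(),plane(c,rc,20)); print(plane(c,rc,20).mean(0))
a=cv2.resize(c['image'][185:265,220:350],None,fx=6,fy=6,interpolation=2)
cv2.imwrite('pics/cropt.png',a[:,:,::-1])
a=cv2.resize(s['image'][150:270,230:350],None,fx=5,fy=5,interpolation=2)
cv2.imwrite('pics/crops.png',a[:,:,::-1])
E
```

```text
redtop 489 [562.69922006  37.37166203 138.29596074] (563.2578125, 37.32301712036133) 29.464725494384766
 dot 8 [317.125 201.875] [[585.40075679  41.30699349 140.        ]]
yeltop 462 [526.36230014 211.10053232 138.39091568] (527.2516479492188, 210.7456512451172) 28.444664001464844
 dot 11 [251.90909091 232.27272727] [[515.29997195 191.51426782 140.        ]]
redside 386 [562.20299562  32.93076934 140.3709412 ] (561.9998168945312, 37.58158493041992) 31.642576217651367
 dot 0 [nan nan] [[nan nan nan]]<stdin>:17: RuntimeWarning: Mean of empty slice.
  ret = um.true_divide(
```

View pics/cropt.png

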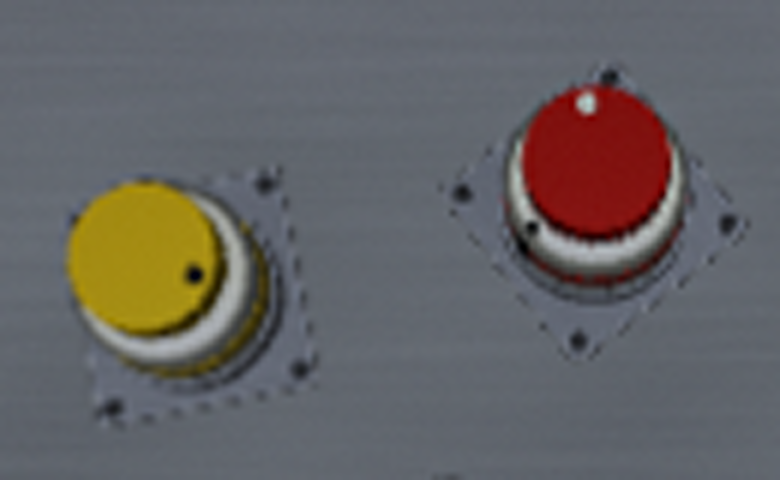

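View pics/crops.png

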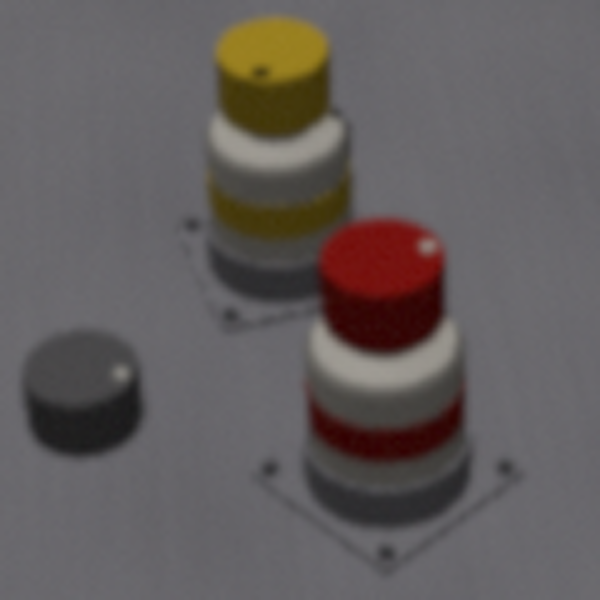

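Crops: the white lid dot is at about (317,202) and the jar's black dot at about (308.5,223) in the top picture. That dot is beside the lid at lower left, with its stripe below it. Next I refine these and the board.

```bash
cat > g.py <<'E'
from h import *
from scipy.spatial.transform import Rotation as Ro
def totool(target,st=None):
    st=st or readout.read_state();R=Ro.from_quat(st['tool_rot']).as_matrix()
    x=np.degrees(np.arctan2(R[1,0],R[0,0]))
    return (R.T@(np.array(target)-st['position']))/10,x,R[:,2]
E
python3 - <<'E'
from g import *
import pickle
c=pickle.load(open('top0.pkl','rb'));im=c['image'].astype(int)
u,v=np.meshgrid(np.arange(303,314),np.arange(218,228));px=np.c_[u.ravel(),v.ravel()]
w=np.clip(100-im[v.ravel(),u.ravel()].max(1),0,None);
sub=im[218:229,302:315].max(2);print(sub)
C=np.array([562.9,37.4])
for p in([308.3,222.7],[308,223]): 
    q=plane(c,[p],90)[0];print(q,np.linalg.norm(q[:2]-C),np.degrees(np.arctan2(*(q[:2]-C)[::-1])))
m=lidinfo(c,(295,190,345,245));b=max(blob(m),key=lambda t:t[0][4])
print('redblob',b[0],b[1])
k=im.min(2)>100;k[:,:360]=0;k[:,480:]=0;k[:180]=0
st,ce,mm=max(blob(k,500),key=lambda t:t[0][4]);cn=cv2.findContours(mm.astype(np.uint8),0,2)[0][0]
rc=cv2.approxPolyDP(cn,6,True).reshape(-1,2);P=plane(c,rc,20);print(st,rc.tolist(),P[:,:2].round(1).tolist(),P.mean(0))
print([np.linalg.norm(P[i]-P[i-1]) for i in range(len(P))])
print(totool([562.9,37.4,200]))
E
```

```text
[[113 104  78 114 172 181  78 105 132 130 131 131 131]
 [113 118  81  94 163 178 123  52 111 132 133 132 131]
 [113 122  68  87 135 176 156  91  63 109 132 134 134]
 [116 121  65  74 103 156 148 127  89  54 101 115 133]
 [114 103  78  61  89  91  18  65 150  78  39  51 103]
 [114 107 122  56  65  71  29  66 176 139  85  66  46]
 [116 102 108  62  29  76  71 111 171 183 154 133  87]
 [117 117  78  96  22  24  82 104 146 173 181 182 153]
 [115 117  94 109  37   0  62  84 102 141 163 173 180]
 [124 119 120  81  73  27  46  62  80  92 116 145 164]
 [122 117 118  97  92  70  53  54  66  68  83  95 117]]
[543.61171791  62.75266554  90.        ] 31.85585465849888 127.26384043564383
[542.88619347  63.47857189  90.        ] 32.87315567088062 127.50416835051614
redblob [310 215  20   8  84] [318.95238095 218.5952381 ]
[ 377  189   93   78 6950] [[377, 190], [379, 266], [469, 266], [466, 192]] [[638.1, -115.6], [441.0, -115.0], [437.3, -348.4], [631.6, -352.6]] [ 537.01274281 -232.89115449   20.        ]
[np.float64(237.12475051727586), np.float64(197.0338101101687), np.float64(233.43034653071433), np.float64(194.36261425772557)]
(array([ 54.73774267, -53.78496756,   4.15070549]), np.float64(17.81178474154369), array([-6.07239608e-04,  1.64845336e-03, -9.99998457e-01]))
```

```bash
python3 -m handwheel '[{"slide":[2,-2,0],"yaw":0},{"slide":[3,-3,0],"yaw":0},{"slide":[3,-3,0],"yaw":0},{"slide":[3,-3,0],"yaw":0},{"slide":[3,-3,0],"yaw":0},{"slide":[3,-3,0],"yaw":0},{"slide":[3,-3,0],"yaw":0},{"slide":[3,-3,0],"yaw":0},{"slide":[3,-3,0],"yaw":0},{"slide":[3,-3,0],"yaw":0},{"slide":[3,-3,0],"yaw":0},{"slide":[3,-3,0],"yaw":0},{"slide":[3,-3,0],"yaw":0},{"slide":[3,-3,0],"yaw":0},{"slide":[3,-3,0],"yaw":0},{"slide":[3,-3,0],"yaw":0},{"slide":[3,-3,0],"yaw":0},{"slide":[3,-3,0],"yaw":0},{"slide":[1,-1,0],"yaw":0},{"slide":[0,0,0],"yaw":0}]' 0 25
python3 -c "
from g import *
print(totool([562.9,37.4,126]),readout.read_state()['joints'])"
```

```text
time_s: 2.1
position: [555.6, 39.1, 241.1]
tool_rot: [0.988, 0.157, -0.0, -0.001]
ft_force: [-1.1, -0.4, 0.3]
opening: 0.998
gripper_force: 0.0
(array([ 0.64359914,  0.40572463, 11.51046532]), np.float64(18.071999124225698), array([-6.93739138e-04,  1.09211759e-03, -9.99999163e-01])) [ 0.22760715  0.31505488 -0.46430613  1.79705295  0.15774743  1.06673338
 -1.54891753]
```

```bash
python3 -m handwheel '[{"slide":[0.64,0.4,2],"yaw":0},{"slide":[0,0,3],"yaw":0},{"slide":[0,0,3],"yaw":0},{"slide":[0,0,2.5],"yaw":0},{"slide":[0,0,1],"yaw":0},{"slide":[0,0,0],"yaw":0},{"slide":[0,0,0],"yaw":0}]' 0 20
python3 -m handwheel '[{"slide":[0,0,0],"yaw":0},{"slide":[0,0,0],"yaw":0},{"slide":[0,0,0],"yaw":0},{"slide":[0,0,0],"yaw":0},{"slide":[0,0,0],"yaw":0},{"slide":[0,0,0],"yaw":0}]' 1 20
python3 -c "
from g import *
print(totool([562.9,37.4,126]),readout.read_state()['torque'])"
```

```text
time_s: 2.8
position: [563.3, 33.9, 127.5]
tool_rot: [0.988, 0.154, 0.001, 0.0]
ft_force: [0.4, -0.1, 0.7]
opening: 0.999
gripper_force: 0.0
time_s: 3.4
position: [562.6, 35.6, 126.9]
tool_rot: [0.988, 0.155, 0.0, -0.0]
ft_force: [-0.2, 1.3, 3.3]
opening: 0.67
gripper_force: 20.0
(array([ 0.08140513, -0.16299484,  0.08627771]), np.float64(17.844107041169963), array([-9.11538147e-05,  7.29200161e-04, -9.99999730e-01])) [ 0.43063434  0.37969546 -0.01741594]
```

```bash
python3 -m handwheel '[{"slide":[0,0,0],"yaw":-4},{"slide":[0,0,0],"yaw":-7},{"slide":[0,0,0],"yaw":-7},{"slide":[0,0,0],"yaw":-7},{"slide":[0,0,0],"yaw":-7},{"slide":[0,0,0],"yaw":-7},{"slide":[0,0,0],"yaw":-7},{"slide":[0,0,0],"yaw":-7},{"slide":[0,0,0],"yaw":-7},{"slide":[0,0,0],"yaw":0},{"slide":[0,0,0],"yaw":0}]'
python3 -c "
from g import *
print(totool([562.9,37.4,126]),readout.read_state()['torque'],readout.read_state()['joints'])"
```

```text
time_s: 4.5
position: [563.4, 34.7, 126.9]
tool_rot: [0.779, 0.627, 0.001, 0.0]
ft_force: [0.6, -0.5, 4.3]
opening: 0.667
gripper_force: 20.0
(array([ 0.25728491, -0.10850599,  0.08900994]), np.float64(77.64146129697797), array([ 1.36719060e-03,  2.06900984e-04, -9.99999044e-01])) [ 0.09377404 -0.23315256  0.00026749] [ 0.37518133  0.50787908 -0.67415423  1.88465421  0.40273587  0.88647874
 -0.71264798]
```

```bash
python3 -m handwheel '[{"slide":[0,0,0],"yaw":0},{"slide":[0,0,0],"yaw":0},{"slide":[0,0,0],"yaw":0},{"slide":[0,0,0],"yaw":0},{"slide":[0,0,0],"yaw":4},{"slide":[0,0,0],"yaw":7},{"slide":[0,0,0],"yaw":7},{"slide":[0,0,0],"yaw":7},{"slide":[0,0,0],"yaw":7},{"slide":[0,0,0],"yaw":7},{"slide":[0,0,0],"yaw":7},{"slide":[0,0,0],"yaw":7},{"slide":[0,0,0],"yaw":7},{"slide":[0,0,0],"yaw":0},{"slide":[0,0,0],"yaw":0}]' 0 20
python3 - <<'E'
from g import *
print(totool([562.9,36.6,126]))
s=cams.capture('side');t=cams.capture('top')
a=cv2.resize(s['image'][160:260,250:370],None,fx=5,fy=5);b=cv2.resize(t['image'][170:270,285:345],None,fx=5,fy=5)
cv2.imwrite('pics/b1.png',np.hstack([a[:,:500],b])[:,:,::-1])
E
```

```text
time_s: 6.0
position: [562.6, 34.9, 126.5]
tool_rot: [0.988, 0.156, -0.0, 0.0]
ft_force: [-0.2, -0.0, -0.1]
opening: 1.002
gripper_force: 0.0
(array([ 0.07748242, -0.15653785,  0.04911487]), np.float64(17.963788273136167), array([-1.67185885e-04, -2.50772660e-04, -9.99999955e-01]))
```

View pics/b1.png

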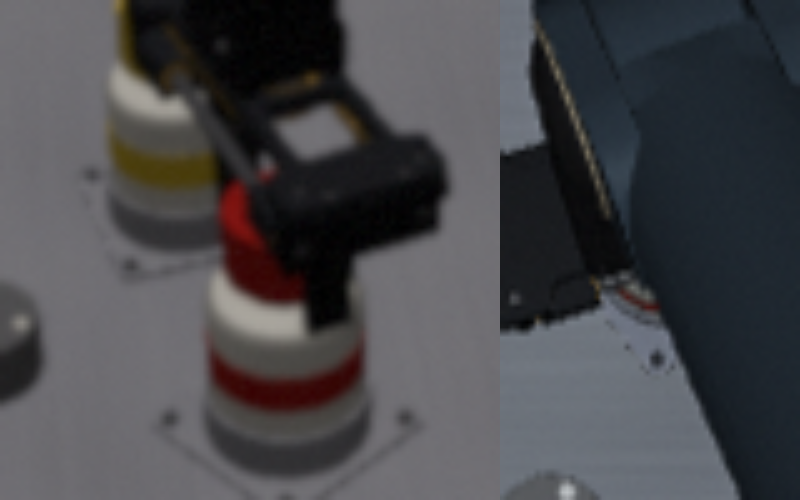

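The dot is hidden by the gripper; the lid is still on the jar (around (270,240) in the picture) and the fingers are clear. Now the second bite.

```bash
python3 -m handwheel '[{"slide":[0.08,-0.1,0],"yaw":0},{"slide":[0,0,0],"yaw":0},{"slide":[0,0,0],"yaw":0},{"slide":[0,0,0],"yaw":0},{"slide":[0,0,0],"yaw":0},{"slide":[0,0,0],"yaw":0},{"slide":[0,0,0],"yaw":-4},{"slide":[0,0,0],"yaw":-7},{"slide":[0,0,0],"yaw":-7},{"slide":[0,0,0],"yaw":-7},{"slide":[0,0,0],"yaw":-7},{"slide":[0,0,0],"yaw":-7},{"slide":[0,0,0],"yaw":-7},{"slide":[0,0,0],"yaw":-7},{"slide":[0,0,0],"yaw":-8},{"slide":[0,0,0],"yaw":0},{"slide":[0,0,0],"yaw":0}]' 1 20
python3 -c "
from g import *
print(totool([562.9,37.4,126]),readout.read_state()['torque'],readout.read_state()['joints'])"
```

```text
time_s: 7.8
position: [563.3, 35.9, 126.5]
tool_rot: [0.774, 0.634, 0.0, -0.0]
ft_force: [1.3, -0.8, 0.3]
opening: 0.665
gripper_force: 20.0
(array([ 0.13767214, -0.06744117,  0.05360843]), np.float64(78.63415607371192), array([ 1.58089122e-04,  2.53657692e-04, -9.99999955e-01])) [ 0.02533034 -0.14226067 -0.05428358] [ 0.3749626   0.50972284 -0.67720047  1.88407301  0.40480559  0.88800782
 -0.69932939]
```

```bash
python3 -m handwheel '[{"slide":[0,0,-0.2],"yaw":0},{"slide":[0,0,-0.2],"yaw":0},{"slide":[0,0,0],"yaw":0}]'
```

```text
time_s: 8.1
position: [563.4, 36.0, 130.9]
tool_rot: [0.773, 0.635, 0.0, 0.0]
ft_force: [0.1, -0.2, 0.2]
opening: 0.671
gripper_force: 20.0
```

```bash
python3 -m handwheel '[{"slide":[0,0,-0.8],"yaw":0},{"slide":[0,0,-1],"yaw":0},{"slide":[0,0,-1],"yaw":0},{"slide":[0,0,-1],"yaw":0},{"slide":[0,0,-2],"yaw":0},{"slide":[0,0,-1],"yaw":0},{"slide":[0,0,0],"yaw":0},{"slide":[0,0,0],"yaw":0}]'
python3 - <<'E'
from g import *
print(totool([537,-233,100]))
s=cams.capture('side')
cv2.imwrite('pics/l1.png',cv2.resize(s['image'][100:280,220:400],None,fx=3,fy=3)[:,:,::-1])
E
```

```text
time_s: 8.9
position: [563.0, 35.8, 198.5]
tool_rot: [0.773, 0.635, -0.0, 0.0]
ft_force: [-0.2, 0.0, -0.6]
opening: 0.671
gripper_force: 20.0
(array([-26.86837825,   2.66474146,   9.85593715]), np.float64(78.80184143656206), array([-1.78029910e-05, -3.83606501e-04, -9.99999926e-01]))
```

View pics/l1.png

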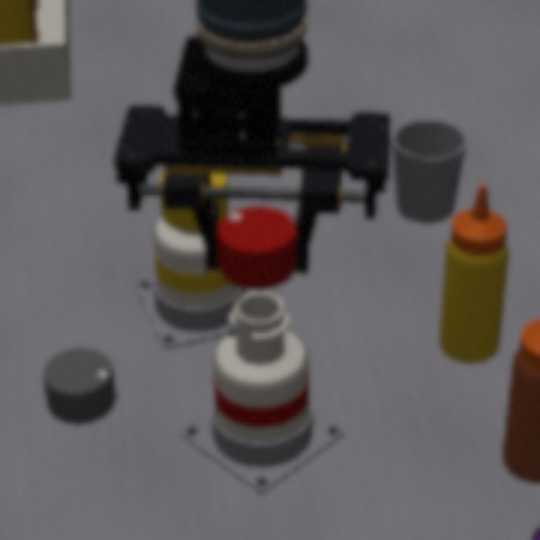

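The lid is held clear of the open neck, level, with its dot at upper left (235,215 in the crop). Carry it to the board.

```bash
python3 -m handwheel '[{"slide":[-1.5,0.15,0],"yaw":0},{"slide":[-3,0.3,0],"yaw":0},{"slide":[-3,0.3,0],"yaw":0},{"slide":[-3,0.3,0],"yaw":0},{"slide":[-3,0.3,0],"yaw":0},{"slide":[-3,0.3,0],"yaw":0},{"slide":[-3,0.3,0],"yaw":0},{"slide":[-3,0.3,0],"yaw":0},{"slide":[-3,0.3,0],"yaw":0},{"slide":[-1.3,0.4,2],"yaw":0},{"slide":[0,0,3],"yaw":0},{"slide":[0,0,3],"yaw":0},{"slide":[0,0,3],"yaw":0},{"slide":[0,0,2.5],"yaw":0},{"slide":[0,0,1],"yaw":0},{"slide":[0,0,0],"yaw":0},{"slide":[0,0,0],"yaw":0},{"slide":[0,0,0],"yaw":0}]'
python3 -c "
from g import *
print(totool([537,-233,42.5]))"
```

```text
time_s: 10.75
position: [541.1, -233.1, 55.0]
tool_rot: [0.773, 0.635, 0.001, 0.001]
ft_force: [-0.5, 0.9, -1.3]
opening: 0.667
gripper_force: 20.0
(array([-0.06776481, -0.41078208,  1.24794192]), np.float64(78.80062584859124), array([ 0.00247565, -0.00109249, -0.99999634]))
```

```bash
python3 -m handwheel '[{"slide":[0,0,0.4],"yaw":0},{"slide":[0,0,0.3],"yaw":0},{"slide":[0,0,0.2],"yaw":0},{"slide":[0,0,0.15],"yaw":0},{"slide":[0,0,0],"yaw":0},{"slide":[0,0,0],"yaw":0}]'; python3 -m handwheel '[{"slide":[0,0,0.05],"yaw":0},{"slide":[0,0,0.05],"yaw":0},{"slide":[0,0,0.05],"yaw":0},{"slide":[0,0,0],"yaw":0}]'
```

```text
time_s: 11.35
position: [540.2, -232.6, 43.0]
tool_rot: [0.773, 0.635, 0.0, 0.0]
ft_force: [0.2, -0.5, -1.2]
opening: 0.665
gripper_force: 20.0
time_s: 11.75
position: [540.3, -232.7, 42.5]
tool_rot: [0.773, 0.635, -0.0, 0.0]
ft_force: [-2.2, 0.2, 6.7]
opening: 0.664
gripper_force: 20.0
```

Contact with the board at the expected height (6.7 N). Release and retreat.

```bash
python3 -m handwheel '[{"slide":[0,0,0],"yaw":0},{"slide":[0,0,0],"yaw":0},{"slide":[0,0,0],"yaw":0},{"slide":[0,0,0],"yaw":0},{"slide":[0,0,0],"yaw":0},{"slide":[0,0,0],"yaw":0},{"slide":[0,0,-1],"yaw":0},{"slide":[0,0,-3],"yaw":0},{"slide":[0,0,-3],"yaw":0},{"slide":[0,0,-3],"yaw":0},{"slide":[0,0,-3],"yaw":0},{"slide":[0,0,-2],"yaw":0},{"slide":[0,0,0],"yaw":0},{"slide":[0,0,0],"yaw":0}]' 0 20
python3 - <<'E'
from g import *
s=cams.capture('side')
cv2.imwrite('pics/f1.png',s['image'][:,:,::-1])
E
```

```text
time_s: 13.15
position: [540.0, -232.7, 191.9]
tool_rot: [0.773, 0.635, -0.0, 0.0]
ft_force: [0.2, -0.5, -0.1]
opening: 1.0
gripper_force: 0.0
```

View pics/f1.png

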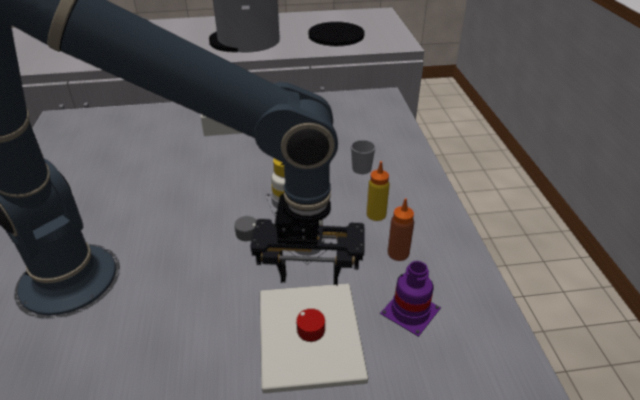

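The lid sits flat, dot side up, in the middle of the board (about (311,325)), and the gripper is open and well above it.

```bash
python3 -c "
from plant import order
print(order.sign_off())"
```

```text
the job is handed in; nothing more can be done
None
```

The red lid was twisted loose in two bites of about 60° each, lifted off freely and set down top side up in the middle of the chopping board; the yellow lid was not touched, and I handed the job in at about 13 s.

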